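# Push a brake-pad carton home in its racking lane

### The job

Line the cardboard carton up in front of the lane on the steel deck, then push it gently between the two guide rails until it is fully home against the end stop, with neither the carton nor the robot touching a rail at any time. Only push the carton with the fingers, never lift or tip it, leave the other things on the bench where they are, and finish clear of everything.

Things in the scene. Friction and masses are not known exactly. Their poses are not given: they have to be found in the camera images.
- lane: Fixed steel deck on the bench, 440 long (x), 250 wide (y), 4 thick. Origin at bench level on the lane's centre line at its mouth (where the rails begin). +x runs down the lane to the end stop, +y is its left, z up. From x = -220 to 0 a bare flat apron, beyond it the lane between the rails: 112 wide (y = -56 to +56), 212 long to the face of the end stop.
- rail_left: Fixed low aluminium guide rail on the left (+y) side of the lane, 212 long (x), 6 thick, 18 tall above the deck (top 22 above the bench). Origin at the centre of its underside, on the deck. Its inner face is at y = +56 of the lane. Must not be touched.
- rail_right: The same guide rail on the right (-y) side; its inner face is at y = -56 of the lane. Must not be touched.
- end_stop: Fixed dark steel plate across the far end of the lane, 6 thick (x), 124 wide (y), 36 tall above the deck. Origin at the centre of its underside, on the deck, 215 from the mouth; the face that the carton meets is 3 nearer the mouth.
- carton: Loose closed cardboard carton, paper tape along its top, 120 long (x), 90 wide (y), 60 tall, 0.4 to 0.85 kg, slides under a few newtons. Origin at the centre of its underside. Starts on the apron before the mouth, x roughly along the lane's x (up to 0.25 rad askew), up to 30 off the centre line. Home: its origin is 152 past the mouth, near the centre line.
- spray_can: Loose blue can, 60 across, 150 tall, origin at the centre of its underside. Leave alone.
- jar: Loose amber jar with a steel lid, 64 across, 80 tall, origin at the centre of its underside. Leave alone.
- bulb_box: Loose small paper box, 40 by 40 by 70 tall, origin at the centre of its underside. Leave alone.
Things that resemble listed ones, but are neither listed nor needed, are in the scene too. Several things look just like the carton: the one meant starts farthest to the robot's left.

How it is judged:
By the outcome, as a careful person would: the job done as asked, in the order asked, and still so for the second after the job is handed in, with the robot touching nothing.
It also fails if it takes over 70 s, if anything falls off the work surface, if the arm or the gripper's body presses on something with over 40 N, if the wrist force passes 120 N, or if a joint passes its speed limit or range.

### The arm

A 6-joint arm with a two-finger parallel gripper is mounted at the origin on the work surface. World frame = base frame: x ahead of the robot, y to its left, z up, the work surface at z = 0. Lengths are in m, angles in rad, forces in N, time in s.
With the tool pointing down it reaches from about 0.35 to 0.775 m from the base axis. Payload 7.3 kg.
Tool frame: the origin (TCP) lies between the finger pads; the fingertips stand ahead of it and the grasp point (between the pads) lies 6 mm ahead of it (robot.tip_extent is the x of the fingertips in the tool frame, in m); x points along the fingers, z is the direction in which the jaws open and shut, and the axes are right-handed (so a half turn about x gives the same grasp; the last joint's range is limited). The gripper opens to 92 mm and grips with 3 to 60 N. Pads are 19 mm wide; open, the fingers measure 130 mm over their backs; the gripper's body (75 mm by 190 mm) begins 47 mm behind the grasp point.
Start: joints at [1.1, 0.342, 1.524, -0, 1.275, -0.146], TCP at [0.168, 0.498, 0.252] pointing down, gripper open.
Joint ranges: [-2.53, 2.53], [-0.77, 2.02], [0.04, 2.7], [-1, 4.14], [0.28, 2.66], [-3.11, 3.11]. Speed limits (rad/s): [2.57, 2.57, 3.14, 3.14, 3.14, 3.14].

### API

Orientations are given as [roll, pitch, yaw] about the fixed x, y, z axes, in that order (R = Rz(yaw) Ry(pitch) Rx(roll)).
In Python, from cell import robot gives the robot as it stands. The module is installed in compiled form; this text tells all that it offers.
- The arm moves only by the shell command python3 -m creep 'ROWS' [FORCE]. ROWS is JSON, a list of rows, each an object with "translation": the shift along the tool's x, y, z in m, a list of three; "twist": the turn, a rotation vector about the tool's x, y, z in rad, a list of three; "hand": the opening in per cent of the stroke, from 0 (shut) to 100 (fully open). A call has 1 to 5 rows; each row is the pose to reach, as a shift and turn from the pose measured when the call began, along the tool's axes at that moment; what a row does not reach only later rows make up. A row lasts 1/10 s, in which the tool goes at most 50 mm and 8.59 degrees, less where a joint would pass 70% of its speed; a pose out of reach is approached as far as the arm can. A call with a gripper value outside its range is refused whole. The fingers move at their own pace and stop on an object; FORCE is the grip in N (left out, the last holds). Time passes only in rows, so rows that repeat a pose let the fingers close. It gives the time, the measured TCP pose, the force and the opening at its end, in the units of the state.
- robot.observe(): the state, without advancing time (a new reading comes with each control period).
- robot.read_camera(name): name is "scene" or "top"; returns the picture (400x640x3 uint8, blue, green, red); there is no depth.
- robot.calibration(name): a dict with "intrinsics" (3x3 intrinsics, pixels), "cam_to_world" (4x4, takes a point from camera to world coordinates). Camera axes: x right, y up, looking along -z (the intrinsics and any distortion apply to the point x, -y, -z); pixel columns grow to the right and rows downward; lengths in m; the calibration is good to about 2 mm. A picture is of the moment at which its call begins. calibration takes no time and is no camera call.
- robot.hand_in(): hands the job in, once; it reports no verdict.
The state is a dict: "time": time; "qpos": joint angles; "qvel": joint speeds; "joint_efforts": joint torques, N m; "tool_pos": TCP position; "tool_rot": TCP orientation; "contact_force": force on the tool from outside, world axes, zero at the start; "torque": the same for the moment, N m; "opening": finger opening in m.
Only numpy, scipy, OpenCV 4.12 (cv2) and the standard library are available. Lean on these libraries where they do the work, as an engineer would, in place of code of your own. Each camera call takes 0.05 s, during which the arm holds its last target. There are 200 camera calls.

## Working session

There is one attempt and no reset: what is moved stays moved. The work goes in short steps, Python scripts to look and compute and a shell command to move; the robot and the scene stay as the last step left them, time stands still between calls to the robot, and variables do not carry over. Pictures are saved under pics/ and viewed, about 8 in all and at most 12, crops included, and the job is handed in when it is done.

```bash
mkdir -p pics; cat > h.py <<'E'
import numpy as np, cv2
from cell import robot
def ray(cam,uv):
    c=robot.calibration(cam);K=np.array(c['intrinsics']);T=np.array(c['cam_to_world'])
    p=cv2.undistortPoints(np.array([[uv]],float),K,None)[0,0]
    d=T[:3,:3]@np.array([p[0],-p[1],-1]);return T[:3,3],d
def onz(cam,uv,z):
    o,d=ray(cam,uv);return o+d*(z-o[2])/d[2]
def snap(cam,name):
    im=robot.read_camera(cam).copy();cv2.imwrite(f'pics/{name}.png',im);return im
E
python3 - <<'E'
from h import *
for c in('scene','top'):
    snap(c,c+'0');k=robot.calibration(c);print(k.keys(),np.round(k['intrinsics'],1).tolist(),np.round(k['cam_to_world'],3).tolist())
print(robot.observe(),robot.tip_extent)
E
```

```text
dict_keys(['intrinsics', 'cam_to_world']) [[474.5, 0.0, 324.2], [0.0, 474.5, 199.0], [0.0, 0.0, 1.0]] [[-0.046, -0.572, 0.819, 1.55], [0.999, -0.03, 0.035, -0.081], [0.004, 0.82, 0.572, 0.752], [0.0, 0.0, 0.0, 1.0]]
dict_keys(['intrinsics', 'cam_to_world']) [[397.4, 0.0, 317.2], [0.0, 397.4, 202.0], [0.0, 0.0, 1.0]] [[-0.013, 0.987, -0.159, 0.407], [-1.0, -0.012, 0.011, -0.107], [0.009, 0.159, 0.987, 0.898], [0.0, 0.0, 0.0, 1.0]]
{'time': 0.1, 'qpos': array([ 1.09998947e+00,  3.42614749e-01,  1.52490034e+00, -8.58967295e-06,
        1.27540136e+00, -1.46025707e-01]), 'qvel': array([ 1.16097705e-05, -3.59806065e-04, -8.51139494e-04,  1.52384708e-03,
       -6.33307959e-04, -6.47926708e-04]), 'joint_efforts': array([ 6.49052508e-04, -4.32003593e+01, -2.44692242e+01,  7.19549507e-02,
        5.25904913e-02, -3.07126118e-05]), 'tool_pos': array([0.16737474, 0.49726554, 0.2511417 ]), 'tool_rot': array([ 3.00177195,  1.5694725 , -2.03539568]), 'contact_force': array([ 0.29200319,  0.22755409, -0.52789365]), 'torque': array([-0.03013335,  0.02948851, -0.02543977]), 'opening': 0.09207217161109739} 0.025
```

View pics/top0.png

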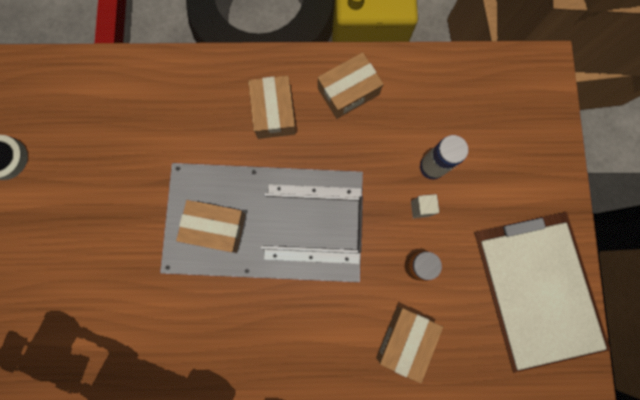

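View pics/scene0.png

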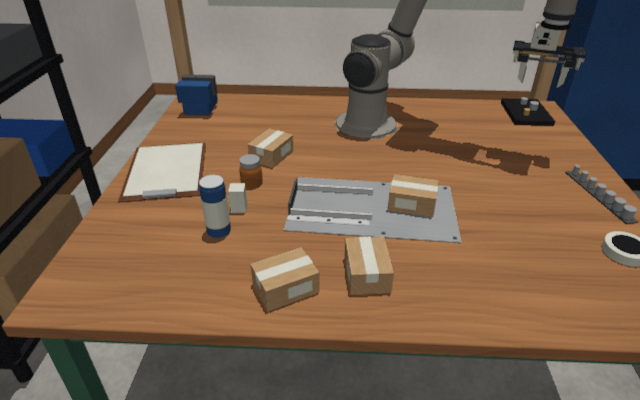

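The four lookalike cartons in the top view are at (210,225), (272,105), (350,84) and (410,343). The robot's left (+y) is image left, so the one at (210,225) on the apron is the one meant, and it also lies before the mouth. I'll measure it and check it in an enlarged crop.

```bash
cat >> h.py <<'E'
def quad(mask,eps=0.04):
    cs,_=cv2.findContours(mask,cv2.RETR_EXTERNAL,cv2.CHAIN_APPROX_NONE)
    return max(cs,key=cv2.contourArea)
E
python3 - <<'E'
from h import *
im=cv2.imread('pics/top0.png')
hsv=cv2.cvtColor(im,cv2.COLOR_BGR2HSV)
for p in [(300,220),(210,225),(195,240),(300,191),(150,225),(230,240),(180,215)]: print(p,hsv[p[1],p[0]])
c=cv2.resize(im[150:290,150:380],None,fx=3.4,fy=3.4,interpolation=cv2.INTER_CUBIC);cv2.imwrite('pics/c0.png',c)
E
```

```text
(300, 220) [ 15  11 141]
(210, 225) [ 27  37 195]
(195, 240) [ 15 132 158]
(300, 191) [ 16  17 191]
(150, 225) [ 12 169 140]
(230, 240) [ 15 132 164]
(180, 215) [ 20  16 141]
```

View pics/c0.png

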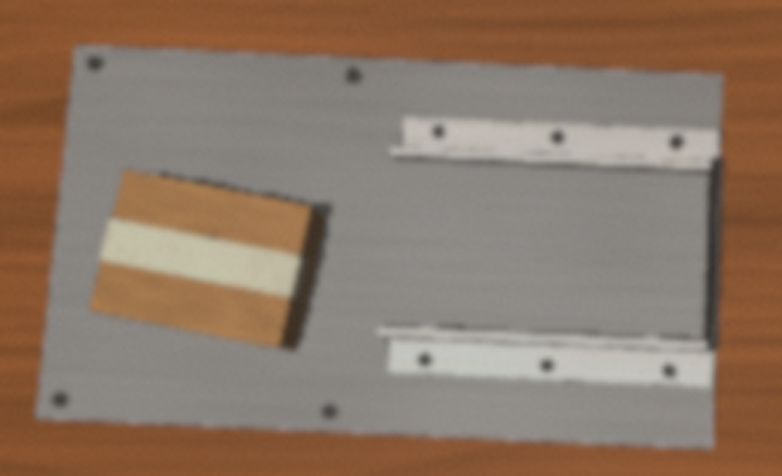

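The crop confirms it: this is the taped carton on the apron, with top corners near crop (123,170), (313,205), (282,348) and (90,310). The lane lies to its right, and the dark stop is at crop x≈715.

```bash
cat >> h.py <<'E'
def corners(cnt):
    hull=cv2.convexHull(cnt)
    for e in np.arange(0.01,0.1,0.005):
        a=cv2.approxPolyDP(hull,e*cv2.arcLength(hull,True),True)
        if len(a)==4: return a[:,0].astype(float)+0.0
def deckpts(im):
    hsv=cv2.cvtColor(im,cv2.COLOR_BGR2HSV);m=np.zeros(im.shape[:2],np.uint8)
    m[155:290,155:367]=(hsv[155:290,155:367,1]<80)*255
    return corners(quad(m))
def cartonpts(im,box=(160,170,360,272)):
    hsv=cv2.cvtColor(im,cv2.COLOR_BGR2HSV);m=np.zeros(im.shape[:2],np.uint8)
    a,b,c,d=box;s=hsv[b:d,a:c];m[b:d,a:c]=((s[...,1]>70)&(s[...,2]>115)|((s[...,0]>22)&(s[...,1]>27)&(s[...,2]>170)))*255
    m=cv2.morphologyEx(m,cv2.MORPH_CLOSE,np.ones((5,5)))
    return quad(m)
E
python3 - <<'E'
from h import *
im=cv2.imread('pics/top0.png')
d=deckpts(im);D=np.array([onz('top',p,.004) for p in d]);print(d.tolist());print(np.round(D,4),np.linalg.norm(D-np.roll(D,-1,0),axis=1))
q=cartonpts(im);C=np.array([onz('top',p[0],.064)[:2] for p in q])
r=cv2.minAreaRect((C*1000).astype(np.float32));print('carton',corners(q).tolist(),r)
# lane frame: order corners by world y (mouth side = larger y)
o=D[np.argsort(-D[:,1])];st=o[:2,:2];en=o[2:,:2]
c0=st.mean(0);c1=en.mean(0);ax=(c1-c0)/np.linalg.norm(c1-c0)
# long-edge directions
mouth=(c0+c1)/2
yaw=np.arctan2(ax[1],ax[0]);lat=np.array([-ax[1],ax[0]])
print('deck centre=mouth',mouth,'yaw',yaw)
cc=np.array(r[0])/1000-mouth;print('carton lane xy',cc@ax*1000,cc@lat*1000)
# side rail check: inner edges from crop
for p in [(391,152),(710,168),(378,330),(712,347),(403,117),(720,131),(388,373),(713,386)]:
    w=onz('top',(150+p[0]/3.4,150+p[1]/3.4),.022)[:2]-mouth;print(p,np.round([w@ax*1000,w@lat*1000],1))
E
```

```text
[[172.0, 164.0], [361.0, 172.0], [359.0, 281.0], [161.0, 272.0]]
[[ 0.6436  0.2164  0.004 ]
 [ 0.6199 -0.2192  0.004 ]
 [ 0.3731 -0.2072  0.004 ]
 [ 0.3985  0.2296  0.004 ]] [0.43623161 0.24709286 0.43758687 0.24543922]
carton [[186.0, 200.0], [240.0, 210.0], [231.0, 251.0], [176.0, 240.0]] ((494.6829833984375, 112.43592834472656), (120.23925018310547, 90.6378173828125), 78.08272552490234)
deck centre=mouth [0.50877244 0.00488325] yaw -1.6270507793126083
carton lane xy -106.59036557658487 -20.114291655951213
(391, 152) [ 2.2 57.4]
(710, 168) [212.2  56.1]
(378, 330) [  1.2 -59.2]
(712, 347) [216.6 -60.7]
(403, 117) [ 8.6 81.2]
(720, 131) [218.2  81.2]
(388, 373) [  9.4 -86.3]
(713, 386) [217.9 -85.5]
```

```bash
cat >> h.py <<'E'
from scipy.spatial.transform import Rotation as Ro
M=np.array([.5088,.0049]);YAW=-1.627
ax=np.array([np.cos(YAW),np.sin(YAW)]);lat=np.array([-ax[1],ax[0]]);M=M+0.0015*ax-0.0010*lat
def lane(p): w=np.asarray(p)[:2]-M;return np.array([w@ax,w@lat])*1000
def goal(x,y,z,jaw):
    "x,y mm in lane, z TCP m, jaw: angle of jaw axis from lane x"
    s=robot.observe();R=Ro.from_euler('xyz',s['tool_rot']);p=s['tool_pos']
    t=np.append(M+ax*x/1000+lat*y/1000,z)
    best=None
    for k in(0,np.pi):
        a=YAW+jaw+k;zc=np.array([np.cos(a),np.sin(a),0]);xc=np.array([0,0,-1.]);yc=np.cross(zc,xc)
        tw=(R.inv()*Ro.from_matrix(np.c_[xc,yc,zc])).as_rotvec()
        print('  trans',np.round(R.inv().apply(t-p),4),'twist',np.round(tw,3))
    stat()
def stat():
    s=robot.observe();R=Ro.from_euler('xyz',s['tool_rot']);z=R.apply([0,0,1])
    a=(np.arctan2(z[1],z[0])-YAW+np.pi/2)%np.pi-np.pi/2
    f=s['contact_force'];print('t',round(s['time'],2),'lane',lane(s['tool_pos']).round(1),'z',round(s['tool_pos'][2],4),'jaw',round(a,3),'q',s['qpos'].round(2),'F lane',round(f[:2]@ax,1),round(f[:2]@lat,1),round(f[2],1),'open',round(s['opening'],3))
def carton(name):
    im=snap('top',name);q=cartonpts(im);C=np.array([onz('top',p[0],.064)[:2] for p in q])
    r=cv2.minAreaRect((C*1000).astype(np.float32));b=cv2.boxPoints(r)/1000
    e=[b[1]-b[0],b[2]-b[1]];l=max(e,key=np.linalg.norm);a=(np.arctan2(l[1],l[0])-YAW+np.pi/2)%np.pi-np.pi/2
    print('carton lane',lane(np.array(r[0])/1000).round(1),'askew',round(a,3),'size',np.round(r[1],1))
E
python3 -c "
from h import *
goal(-106,-120,.25,0)"
```

```text
trans [ 0.0015 -0.3363 -0.289 ] twist [ 2.873e+00 -1.000e-03  2.000e-03]
  trans [ 0.0015 -0.3363 -0.289 ] twist [-0.269 -0.001 -0.   ]
t 0.1 lane [-473.9 -367.5] z 0.2511 jaw -0.269 q [ 1.1   0.34  1.52 -0.    1.28 -0.15] F lane -0.2 0.3 -0.5 open 0.092
```

```bash
R1='{"translation":[0,-0.168,-0.145],"twist":[-0.134,0,0],"hand":55}'
python3 -m creep '[{"translation":[0,-0.034,-0.029],"twist":[-0.027,0,0],"hand":55},{"translation":[0,-0.067,-0.058],"twist":[-0.054,0,0],"hand":55},{"translation":[0,-0.1,-0.087],"twist":[-0.08,0,0],"hand":55},{"translation":[0,-0.134,-0.116],"twist":[-0.107,0,0],"hand":55},{"translation":[0,-0.168,-0.145],"twist":[-0.134,0,0],"hand":55}]'
python3 -c "
from h import *
goal(-106,-120,.25,0)"
```

```text
time: 0.6
tool_pos: [0.2806, 0.3046, 0.2511]
tool_rot: [2.824, 1.569, -2.077]
contact_force: [0.7, 0.4, -0.2]
opening: 0.0563
  trans [ 0.0013 -0.1466 -0.1639] twist [ 3.009e+00 -1.000e-03  2.000e-03]
  trans [ 0.0013 -0.1466 -0.1639] twist [-0.133 -0.002 -0.001]
t 0.6 lane [-287.9 -243.6] z 0.2511 jaw -0.133 q [ 0.64  0.14  1.8  -0.    1.2  -0.74] F lane -0.4 0.7 -0.2 open 0.056
```

```bash
python3 -m creep '[{"translation":[0,-0.03,-0.033],"twist":[-0.027,0,0],"hand":55},{"translation":[0,-0.06,-0.066],"twist":[-0.054,0,0],"hand":55},{"translation":[0,-0.09,-0.099],"twist":[-0.08,0,0],"hand":55},{"translation":[0,-0.12,-0.132],"twist":[-0.107,0,0],"hand":55},{"translation":[0,-0.147,-0.164],"twist":[-0.133,0,0],"hand":55}]'
python3 -c "
from h import *
goal(-106,-105,.045,0)"
```

```text
time: 1.1
tool_pos: [0.3948, 0.1141, 0.2512]
tool_rot: [2.668, 1.569, -2.1]
contact_force: [1.0, 1.3, -0.6]
opening: 0.0506
  trans [ 0.2062 -0.0141  0.0022] twist [-3.141e+00  1.000e-03 -2.000e-03]
  trans [ 0.2062 -0.0141  0.0022] twist [ 0.001 -0.001 -0.001]
t 1.1 lane [-104.1 -118.9] z 0.2512 jaw 0.001 q [ 0.1   0.13  1.81 -0.    1.2  -1.42] F lane -1.3 0.9 -0.6 open 0.051
```

```bash
python3 -m creep '[{"translation":[0.045,0,0],"twist":[0,0,0],"hand":55},{"translation":[0.09,0,0],"twist":[0,0,0],"hand":55},{"translation":[0.135,0,0],"twist":[0,0,0],"hand":55},{"translation":[0.175,0,0],"twist":[0,0,0],"hand":55},{"translation":[0.206,0,0],"twist":[0,0,0],"hand":55}]'
python3 -m creep '[{"translation":[0,-0.004,0],"twist":[0,0,0],"hand":55},{"translation":[0,-0.008,0],"twist":[0,0,0],"hand":55},{"translation":[0,-0.012,0],"twist":[0,0,0],"hand":55},{"translation":[0,-0.016,0],"twist":[0,0,0],"hand":55},{"translation":[0,-0.02,0],"twist":[0,0,0],"hand":55}]'
python3 -c "
from h import *
goal(-106,-75,.045,0);carton('a1')"
```

```text
time: 1.6
tool_pos: [0.3936, 0.1135, 0.0431]
tool_rot: [2.124, 1.567, -2.644]
contact_force: [0.8, 0.4, -0.5]
opening: 0.0502
time: 2.1
tool_pos: [0.4148, 0.1125, 0.0442]
tool_rot: [3.031, 1.569, -1.737]
contact_force: [-0.1, -0.3, 0.4]
opening: 0.0503
  trans [-0.0008 -0.0239  0.0023] twist [-3.141e+00  0.000e+00 -2.000e-03]
  trans [-0.0008 -0.0239  0.0023] twist [ 0.001 -0.001 -0.   ]
t 2.1 lane [-103.7  -98.9] z 0.0442 jaw 0.001 q [ 0.09  0.48  2.02 -0.    0.63 -1.43] F lane 0.3 -0.1 0.4 open 0.05
carton lane [-105.9   -2.1] askew -0.081 size [122.9  61.3]
```

```bash
python3 -m creep '[{"translation":[0,-0.004,0],"twist":[0,0,0],"hand":55},{"translation":[0,-0.008,0],"twist":[0,0,0],"hand":55},{"translation":[0,-0.012,0],"twist":[0,0,0],"hand":55},{"translation":[0,-0.016,0],"twist":[0,0,0],"hand":55},{"translation":[0,-0.02,0],"twist":[0,0,0],"hand":55}]'
python3 -c "
from h import *
stat()"
python3 -m creep '[{"translation":[0,-0.004,0],"twist":[0,0,0],"hand":55},{"translation":[0,-0.007,0],"twist":[0,0,0],"hand":55},{"translation":[0,-0.01,0],"twist":[0,0,0],"hand":55},{"translation":[0,-0.013,0],"twist":[0,0,0],"hand":55},{"translation":[0,-0.016,0],"twist":[0,0,0],"hand":55}]'
python3 -c "
from h import *
stat();carton('a2')"
```

```text
time: 2.65
tool_pos: [0.4344, 0.1112, 0.0438]
tool_rot: [2.195, 1.568, -2.573]
contact_force: [-3.8, -1.8, 0.7]
opening: 0.0504
t 2.65 lane [-103.4  -79.2] z 0.0438 jaw 0.0 q [ 0.08  0.51  1.97 -0.    0.66 -1.43] F lane 2.0 -3.7 0.7 open 0.05
time: 3.15
tool_pos: [0.4506, 0.1103, 0.0437]
tool_rot: [2.164, 1.568, -2.604]
contact_force: [-3.5, -0.2, -0.1]
opening: 0.05
t 3.15 lane [-103.4  -63. ] z 0.0437 jaw 0.0 q [ 0.08  0.53  1.93 -0.    0.69 -1.44] F lane 0.4 -3.5 -0.1 open 0.05
carton lane [-113.    27.5] askew 0.0 size [118.8  21.7]
```

```bash
python3 -m creep '[{"translation":[0,-0.002,0],"twist":[0,0,0],"hand":55},{"translation":[0,-0.004,0],"twist":[0,0,0],"hand":55},{"translation":[0,-0.0055,0],"twist":[0,0,0],"hand":55},{"translation":[0,-0.0065,0],"twist":[0,0,0],"hand":55},{"translation":[0,-0.0065,0],"twist":[0,0,0],"hand":55}]'
python3 -m creep '[{"translation":[0,0.01,0],"twist":[0,0,0],"hand":55},{"translation":[0,0.025,0],"twist":[0,0,0],"hand":55},{"translation":[-0.03,0.045,0],"twist":[0,0,0],"hand":55},{"translation":[-0.075,0.045,0],"twist":[0,0,0],"hand":55},{"translation":[-0.12,0.045,0],"twist":[0,0,0],"hand":55}]'
python3 -c "
from h import *
goal(-215,-100,.165,1.5708)"
```

```text
time: 3.7
tool_pos: [0.4579, 0.11, 0.0437]
tool_rot: [2.371, 1.569, -2.397]
contact_force: [-3.1, 0.5, -0.9]
opening: 0.0505
time: 4.2
tool_pos: [0.4122, 0.1127, 0.1651]
tool_rot: [2.371, 1.569, -2.397]
contact_force: [1.4, -0.1, 0.2]
opening: 0.0505
  trans [-1.000e-04 -1.500e-03  1.113e-01] twist [ 1.571 -0.003  0.   ]
  trans [-1.000e-04 -1.500e-03  1.113e-01] twist [-1.57  -0.    -0.003]
t 4.2 lane [-103.7 -101.5] z 0.1651 jaw 0.001 q [ 0.09  0.27  1.9  -0.    0.97 -1.43] F lane 0.0 1.4 0.2 open 0.051
```

```bash
python3 -m creep '[{"translation":[0,0,0.022],"twist":[0.14,0,0],"hand":55},{"translation":[0,0,0.045],"twist":[0.28,0,0],"hand":55},{"translation":[0,0,0.067],"twist":[0.42,0,0],"hand":55},{"translation":[0,0,0.09],"twist":[0.56,0,0],"hand":55},{"translation":[0,0,0.111],"twist":[0.7,0,0],"hand":55}]'
python3 -c "
from h import *
goal(-215,-100,.165,1.5708);carton('a3')"
```

```text
time: 4.7
tool_pos: [0.4185, 0.2246, 0.1652]
tool_rot: [-1.899, 1.57, -1.089]
contact_force: [0.4, -0.4, -0.8]
opening: 0.0501
  trans [ 0.0002 -0.0016  0.0003] twist [0.866 0.    0.001]
  trans [ 0.0002 -0.0016  0.0003] twist [-2.276e+00 -1.000e-03  0.000e+00]
t 4.7 lane [-215.8 -101.5] z 0.1652 jaw -0.705 q [ 0.33  0.35  1.78 -0.    1.01 -0.48] F lane 0.4 0.4 -0.8 open 0.05
carton lane [-112.7    0. ] askew -0.002 size [120.   91.2]
```

View pics/a3.png

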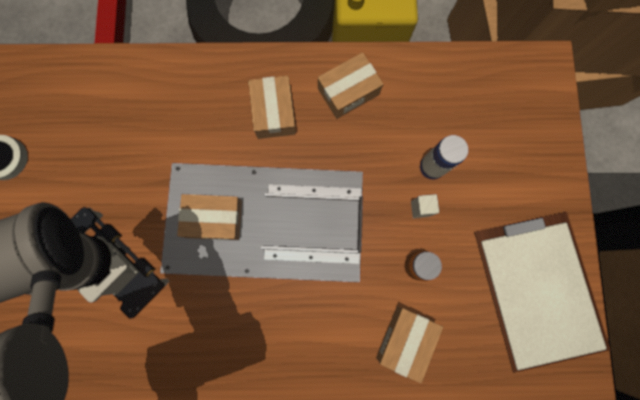

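The picture shows the carton squared up at (179–241, 194–240), on the centre line with askew ≈ 0. Next I go behind it.

```bash
python3 -m creep '[{"translation":[0,0,0],"twist":[0.145,0,0],"hand":55},{"translation":[0,0,0],"twist":[0.29,0,0],"hand":55},{"translation":[0,0,0],"twist":[0.435,0,0],"hand":55},{"translation":[0,0,0],"twist":[0.58,0,0],"hand":55},{"translation":[0,0,0],"twist":[0.725,0,0],"hand":55}]' >/dev/null
python3 -m creep '[{"translation":[0,0,0],"twist":[0.141,0,0],"hand":55},{"translation":[0,0,0],"twist":[0.141,0,0],"hand":55}]'
python3 -c "
from h import *
goal(-215,0,.06,1.5708)"
```

```text
time: 5.45
tool_pos: [0.419, 0.2264, 0.1657]
tool_rot: [0.448, 1.566, 0.379]
contact_force: [0.2, 0.7, -0.0]
opening: 0.0506
  trans [ 0.1061 -0.0015  0.1007] twist [-0.013  0.004 -0.002]
  trans [ 0.1061 -0.0015  0.1007] twist [ 3.129e+00 -3.000e-03 -6.000e-03]
t 5.45 lane [-217.6 -101.1] z 0.1657 jaw 1.558 q [0.33 0.35 1.78 0.   1.01 0.4 ] F lane -0.7 0.1 -0.0 open 0.051
```

```bash
python3 -m creep '[{"translation":[0,-0.001,0.04],"twist":[-0.013,0.004,0],"hand":55},{"translation":[0.01,-0.001,0.08],"twist":[-0.013,0.004,0],"hand":55},{"translation":[0.04,-0.0015,0.1],"twist":[-0.013,0.004,-0.002],"hand":55},{"translation":[0.075,-0.0015,0.1],"twist":[-0.013,0.004,-0.002],"hand":55},{"translation":[0.106,-0.0015,0.1],"twist":[-0.013,0.004,-0.002],"hand":55}]'
python3 -m creep '[{"translation":[0,0,0],"twist":[0,0,0],"hand":55}]' >/dev/null
python3 -c "
from h import *
goal(-165,0,.060,1.5708)"
```

```text
time: 5.95
tool_pos: [0.5196, 0.2176, 0.0586]
tool_rot: [-0.027, 1.57, -0.078]
contact_force: [0.3, -0.4, -0.6]
opening: 0.0503
  trans [-0.005  -0.0484  0.0021] twist [ 0.01  -0.007  0.002]
  trans [-0.005  -0.0484  0.0021] twist [-3.132 -0.004 -0.01 ]
t 6.05 lane [-213.3   -2.6] z 0.0549 jaw -1.561 q [ 0.26  0.63  1.65 -0.    0.87  0.31] F lane -0.0 -0.4 -0.8 open 0.051
```

```bash
python3 -m creep '[{"translation":[-0.003,-0.006,0.002],"twist":[0.005,-0.004,0],"hand":55},{"translation":[-0.005,-0.012,0.002],"twist":[0.01,-0.006,0],"hand":55},{"translation":[-0.005,-0.018,0.002],"twist":[0.01,-0.006,0],"hand":55},{"translation":[-0.005,-0.023,0.002],"twist":[0.01,-0.006,0],"hand":55},{"translation":[-0.005,-0.028,0.002],"twist":[0.01,-0.006,0],"hand":55}]'
python3 -c "
from h import *
goal(-145,0,.060,1.5708)"
python3 -m creep '[{"translation":[0,-0.005,0],"twist":[0,0,0],"hand":55},{"translation":[0,-0.01,0],"twist":[0,0,0],"hand":55},{"translation":[0,-0.015,0],"twist":[0,0,0],"hand":55},{"translation":[0,-0.02,0],"twist":[0,0,0],"hand":55},{"translation":[0,-0.025,0],"twist":[0,0,0],"hand":55}]'
python3 -c "
from h import *
goal(-110,0,.060,1.5708);carton('b1')"
```

```text
time: 6.55
tool_pos: [0.5182, 0.1881, 0.0609]
tool_rot: [-1.095, 1.569, -1.151]
contact_force: [0.7, 0.0, 0.5]
opening: 0.0506
  trans [ 0.001  -0.0399 -0.0001] twist [-0.     0.001  0.002]
  trans [ 0.001  -0.0399 -0.0001] twist [ 3.141e+00  3.000e-03 -2.000e-03]
t 6.55 lane [-1.849e+02  1.000e-01] z 0.0609 jaw 1.571 q [ 0.21  0.61  1.68 -0.    0.86  0.27] F lane -0.0 0.7 0.5 open 0.051
time: 7.05
tool_pos: [0.5171, 0.1632, 0.0613]
tool_rot: [-0.516, 1.568, -0.573]
contact_force: [0.4, 5.7, 3.1]
opening: 0.0504
  trans [ 0.0014 -0.05   -0.0004] twist [-0.     0.002  0.001]
  trans [ 0.0014 -0.05   -0.0004] twist [ 3.142e+00  2.000e-03 -3.000e-03]
t 7.05 lane [-160.     0.4] z 0.0613 jaw 1.571 q [ 0.17  0.6   1.7  -0.    0.84  0.22] F lane -5.7 0.1 3.1 open 0.05
carton lane [-49.8   1.2] askew -1.5 size [90.1 42.4]
```

```bash
python3 -m creep '[{"translation":[0,-0.005,0],"twist":[0,0,0],"hand":55},{"translation":[0,-0.01,0],"twist":[0,0,0],"hand":55},{"translation":[0,-0.015,0],"twist":[0,0,0],"hand":55},{"translation":[0,-0.02,0],"twist":[0,0,0],"hand":55},{"translation":[0,-0.026,0],"twist":[0,0,0],"hand":55}]' >/dev/null
python3 -m creep '[{"translation":[0,-0.005,0],"twist":[0,0,0],"hand":55},{"translation":[0,-0.01,0],"twist":[0,0,0],"hand":55},{"translation":[0,-0.015,0],"twist":[0,0,0],"hand":55},{"translation":[0,-0.02,0],"twist":[0,0,0],"hand":55},{"translation":[0,-0.026,0],"twist":[0,0,0],"hand":55}]' >/dev/null
python3 -c "
from h import *
goal(-80,0,.060,1.5708);carton('b2')"
python3 - <<'E'
import cv2
im=cv2.imread('pics/b2.png');cv2.imwrite('pics/b2c.png',cv2.resize(im[150:290,150:380],None,fx=3.4,fy=3.4,interpolation=cv2.INTER_CUBIC))
E
```

```text
trans [ 0.0013 -0.0265 -0.0003] twist [0.    0.002 0.002]
  trans [ 0.0013 -0.0265 -0.0003] twist [-3.142e+00 -3.000e-03  3.000e-03]
t 8.1 lane [-106.5    0.3] z 0.0613 jaw -1.571 q [ 0.07  0.57  1.75 -0.    0.82  0.12] F lane -3.9 0.1 1.3 open 0.05
carton lane [1.  0.5] askew 1.568 size [45.7 92. ]
```

View pics/b2c.png

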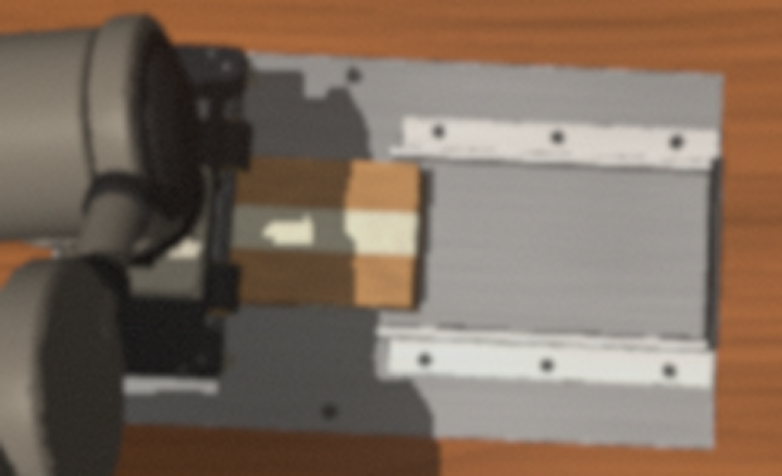

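The crop shows the carton entering straight. Its front edge is at crop x≈418 and it spans y 163–306, between rail faces at about 155 and 330, so the gaps match the perspective. I'll continue.

```bash
for i in 1; do python3 -m creep '[{"translation":[0,-0.005,0],"twist":[0,0,0],"hand":55},{"translation":[0,-0.01,0],"twist":[0,0,0],"hand":55},{"translation":[0,-0.015,0],"twist":[0,0,0],"hand":55},{"translation":[0,-0.02,0],"twist":[0,0,0],"hand":55},{"translation":[0,-0.026,0],"twist":[0,0,0],"hand":55}]'; done
python3 -m creep '[{"translation":[0,-0.005,0],"twist":[0,0,0],"hand":55},{"translation":[0,-0.01,0],"twist":[0,0,0],"hand":55},{"translation":[0,-0.015,0],"twist":[0,0,0],"hand":55},{"translation":[0,-0.02,0],"twist":[0,0,0],"hand":55},{"translation":[0,-0.026,0],"twist":[0,0,0],"hand":55}]' >/dev/null
python3 -m creep '[{"translation":[0,-0.005,0],"twist":[0,0,0],"hand":55},{"translation":[0,-0.01,0],"twist":[0,0,0],"hand":55},{"translation":[0,-0.015,0],"twist":[0,0,0],"hand":55},{"translation":[0,-0.02,0],"twist":[0,0,0],"hand":55},{"translation":[0,-0.026,0],"twist":[0,0,0],"hand":55}]' >/dev/null
python3 -c "
from h import *
goal(20,0,.060,1.5708);carton('b3')"
```

```text
time: 8.65
tool_pos: [0.5124, 0.0826, 0.0613]
tool_rot: [-1.074, 1.568, -1.13]
contact_force: [-0.2, 3.5, 0.8]
opening: 0.0505
  trans [ 0.0014 -0.0465 -0.    ] twist [0.    0.001 0.002]
  trans [ 0.0014 -0.0465 -0.    ] twist [-3.141e+00 -4.000e-03  1.000e-03]
t 9.65 lane [-26.5   0. ] z 0.0613 jaw -1.571 q [-0.09  0.55  1.79 -0.    0.79 -0.03] F lane -3.1 -0.4 -0.5 open 0.051
carton lane [78.1  0.1] askew 1.56 size [52.9 91.6]
```

```bash
python3 -m creep '[{"translation":[0,-0.005,0],"twist":[0,0,0],"hand":55},{"translation":[0,-0.01,0],"twist":[0,0,0],"hand":55},{"translation":[0,-0.015,0],"twist":[0,0,0],"hand":55},{"translation":[0,-0.02,0],"twist":[0,0,0],"hand":55},{"translation":[0,-0.026,0],"twist":[0,0,0],"hand":55}]' >/dev/null
python3 -m creep '[{"translation":[0,-0.005,0],"twist":[0,0,0],"hand":55},{"translation":[0,-0.01,0],"twist":[0,0,0],"hand":55},{"translation":[0,-0.015,0],"twist":[0,0,0],"hand":55},{"translation":[0,-0.02,0],"twist":[0,0,0],"hand":55},{"translation":[0,-0.026,0],"twist":[0,0,0],"hand":55}]' >/dev/null
python3 -m creep '[{"translation":[0,-0.005,0],"twist":[0,0,0],"hand":55},{"translation":[0,-0.01,0],"twist":[0,0,0],"hand":55},{"translation":[0,-0.015,0],"twist":[0,0,0],"hand":55},{"translation":[0,-0.02,0],"twist":[0,0,0],"hand":55},{"translation":[0,-0.026,0],"twist":[0,0,0],"hand":55}]'
python3 -c "
from h import *
goal(80.6,0,.060,1.5708);carton('b4')"
```

```text
time: 11.2
tool_pos: [0.5044, -0.0499, 0.0613]
tool_rot: [-1.564, 1.568, -1.619]
contact_force: [0.4, 1.9, -1.1]
opening: 0.0504
  trans [ 0.0014 -0.0271  0.0003] twist [0.    0.    0.003]
  trans [ 0.0014 -0.0271  0.0003] twist [-3.141 -0.004  0.   ]
t 11.2 lane [53.5 -0.3] z 0.0613 jaw -1.57 q [-0.25  0.55  1.8  -0.    0.79 -0.19] F lane -1.9 0.3 -1.1 open 0.05
carton lane [151.   -0.5] askew 1.535 size [66.  92.9]
```

Now about 27 mm remains. I'll go slower and watch the force.

```bash
python3 -m creep '[{"translation":[0,-0.004,0],"twist":[0,0,0],"hand":55},{"translation":[0,-0.008,0],"twist":[0,0,0],"hand":55},{"translation":[0,-0.012,0],"twist":[0,0,0],"hand":55},{"translation":[0,-0.016,0],"twist":[0,0,0],"hand":55},{"translation":[0,-0.019,0],"twist":[0,0,0],"hand":55}]' 
python3 -m creep '[{"translation":[0,-0.001,0],"twist":[0,0,0],"hand":55},{"translation":[0,-0.002,0],"twist":[0,0,0],"hand":55},{"translation":[0,-0.003,0],"twist":[0,0,0],"hand":55},{"translation":[0,-0.004,0],"twist":[0,0,0],"hand":55},{"translation":[0,-0.005,0],"twist":[0,0,0],"hand":55}]'
python3 -c "
from h import *
stat()"
```

```text
time: 11.75
tool_pos: [0.5034, -0.0701, 0.0613]
tool_rot: [-1.567, 1.567, -1.623]
contact_force: [-0.6, 3.2, -1.9]
opening: 0.051
time: 12.25
tool_pos: [0.5031, -0.0751, 0.0613]
tool_rot: [-1.582, 1.567, -1.638]
contact_force: [0.4, 2.1, -0.6]
opening: 0.0506
t 12.25 lane [78.7 -0.2] z 0.0613 jaw -1.571 q [-0.3   0.55  1.8  -0.    0.79 -0.24] F lane -2.1 0.2 -0.6 open 0.051
```

```bash
python3 -m creep '[{"translation":[0,-0.0005,0],"twist":[0,0,0],"hand":55},{"translation":[0,-0.001,0],"twist":[0,0,0],"hand":55},{"translation":[0,-0.0015,0],"twist":[0,0,0],"hand":55}]' 
python3 -m creep '[{"translation":[0,-0.0005,0],"twist":[0,0,0],"hand":55},{"translation":[0,-0.001,0],"twist":[0,0,0],"hand":55}]'
python3 -c "
from h import *
stat()"
```

```text
time: 12.55
tool_pos: [0.503, -0.0766, 0.0613]
tool_rot: [-1.583, 1.567, -1.639]
contact_force: [0.6, 2.6, -1.3]
opening: 0.0506
time: 12.75
tool_pos: [0.503, -0.0771, 0.0614]
tool_rot: [-1.519, 1.568, -1.575]
contact_force: [1.3, 8.2, -1.6]
opening: 0.0508
t 12.75 lane [80.7 -0.2] z 0.0614 jaw 1.571 q [-0.3   0.55  1.8  -0.    0.79 -0.24] F lane -8.2 0.8 -1.6 open 0.051
```

```bash
python3 -m creep '[{"translation":[0,-0.0006,0],"twist":[0,0,0],"hand":55},{"translation":[0,-0.001,0],"twist":[0,0,0],"hand":55},{"translation":[0,-0.001,0],"twist":[0,0,0],"hand":55}]'
python3 -c "
from h import *
stat()"
```

```text
time: 13.05
tool_pos: [0.5031, -0.0772, 0.0614]
tool_rot: [-1.386, 1.57, -1.442]
contact_force: [0.9, 8.6, -0.4]
opening: 0.0503
t 13.05 lane [80.7 -0.1] z 0.0614 jaw 1.57 q [-0.3   0.55  1.8  -0.    0.79 -0.24] F lane -8.7 0.5 -0.4 open 0.05
```

The arm has stopped against firm resistance at exactly the predicted home position, so I'll back off and rise clear.

```bash
python3 -m creep '[{"translation":[0,0.003,0],"twist":[0,0,0],"hand":55},{"translation":[0,0.01,0],"twist":[0,0,0],"hand":55},{"translation":[0,0.03,0],"twist":[0,0,0],"hand":55},{"translation":[-0.03,0.05,0],"twist":[0,0,0],"hand":55},{"translation":[-0.07,0.06,0],"twist":[0,0,0],"hand":55}]' >/dev/null
python3 -m creep '[{"translation":[-0.04,0.03,0],"twist":[0,0,0],"hand":55},{"translation":[-0.08,0.07,0],"twist":[0,0,0],"hand":55},{"translation":[-0.12,0.115,0],"twist":[0,0,0],"hand":55},{"translation":[-0.12,0.16,0],"twist":[0,0,0],"hand":55},{"translation":[-0.12,0.2,0],"twist":[0,0,0],"hand":55}]' >/dev/null
python3 -m creep '[{"translation":[0,0,0],"twist":[0,0,0],"hand":55},{"translation":[0,0,0],"twist":[0,0,0],"hand":55}]'
python3 - <<'E'
from h import *
stat();carton('c1');snap('scene','c1s')
t=cv2.imread('pics/c1.png');s=cv2.imread('pics/c1s.png')
a=cv2.resize(t[150:290,150:380],(780,475)[:2],interpolation=cv2.INTER_CUBIC)
cv2.imwrite('pics/c1c.png',a);cv2.imwrite('pics/c1sc.png',s)
E
```

```text
time: 14.25
tool_pos: [0.5175, 0.1866, 0.2534]
tool_rot: [-0.39, 1.569, -0.445]
contact_force: [0.3, -0.2, -0.0]
opening: 0.0507
t 14.25 lane [-183.4   -0.6] z 0.2534 jaw -1.569 q [ 0.21  0.39  1.45 -0.    1.3   0.26] F lane 0.1 0.3 -0.0 open 0.051
carton lane [148.8  -0.6] askew 0.026 size [118.2  92.7]
```

View pics/c1c.png

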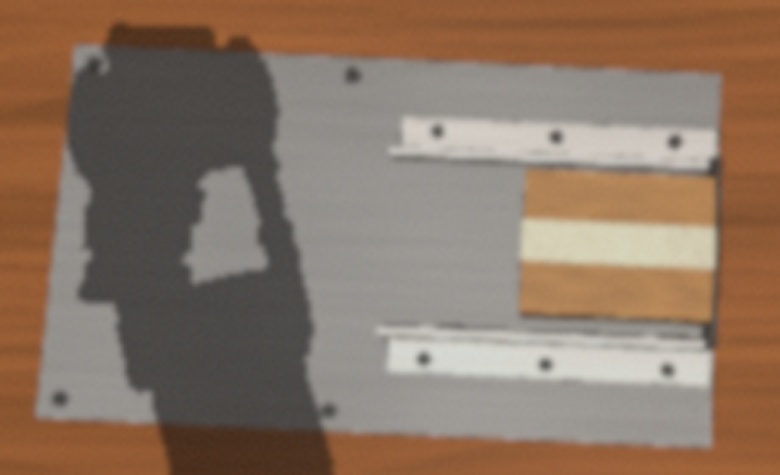

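View pics/c1sc.png

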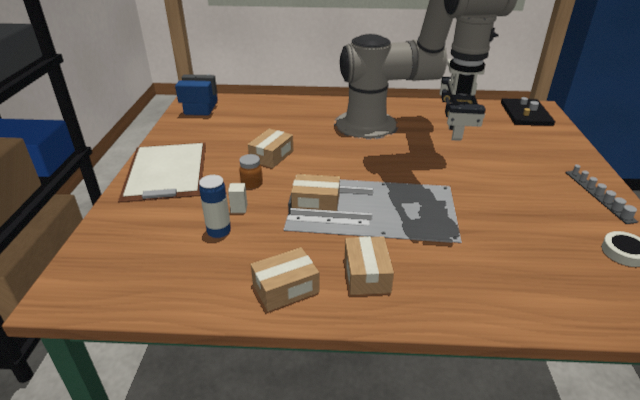

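The top crop shows the carton at (519–717, 168–320), flush at the dark stop. Its rear edge is parallel to the stop, with clear gaps to both rails, and in the scene view the other objects have not moved. My mask box clipped the far edge at column 360, so I'll recheck with a wider box before handing in.

```bash
python3 - <<'E'
from h import *
im=cv2.imread('pics/c1.png');q=cartonpts(im,(270,185,366,250));C=np.array([onz('top',p[0],.064)[:2] for p in q])
k=corners(q);print(k.tolist(),[lane(onz('top',p,.064)).round(1).tolist() for p in k])
r=cv2.minAreaRect((C*1000).astype(np.float32));print(lane(np.array(r[0])/1000),r)
E
```

```text
[[365.0, 185.0], [365.0, 249.0], [303.0, 241.0], [305.0, 200.0]] [[218.6, 81.7], [221.9, -54.6], [91.8, -43.6], [91.8, 43.4]]
[154.82534265  11.91034324] ((510.91168212890625, -151.7913818359375), (130.87657165527344, 136.45217895507812), 88.14830017089844)
```

```bash
python3 -c "
from cell import robot
print(robot.hand_in())"
```

```text
the job is handed in; nothing more can be done
None
```

The carton is home against the end stop, and I handed the job in at about 14 s of the 70 s limit. I nudged it sideways onto the centre line with two fingers, which also squared it up. Then I pushed it from behind at about 50 mm/s, with the fingertips above the rail tops.

**Last checks**
- **At the stop:** the push force rose from about 3 N to 8.6 N and the arm stopped advancing, at the predicted home position.
- **Position:** the rear corners measured (91.8, −43.6) and (91.8, +43.4) mm in the lane frame, against an ideal rear face at 92. That puts the carton square and centred, about 11 mm clear of each rail.
- **Surroundings:** the other objects look unmoved, and the arm ended clear of everything.

**Checks that disagreed:** two whole-outline fits of the carton were unusable. One gave x = 148.8 mm and 0.026 rad askew because the mask box cut off the far edge. The wider one picked up bench wood beyond the deck. I relied on the rear corners and the force instead.

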